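Spot-check a hotplate with a surface thermometer

TASK

Lift the loose steel cover off the covered hotplate and set it down, without dropping it, right way up on the round cork mat. Then take the surface thermometer out of its stand and hold it upright with its spring foot on the bright disc at the centre of the plate you uncovered, pressing lightly so that the foot is pushed about half way in. Finish while still holding it there, and leave the saucepan, the glass jar and the mug where they stand.

Things in the scene. Friction and masses are not known exactly. Their poses are not given: they have to be found in the camera images.
- cooker: fixed two-plate electric cooker, light metal body 240 (x) x 430 (y) mm, its flat top 75 mm above the counter; control knobs on its -x side. Two dark round cast plates of 145 mm diameter stand 8 mm proud of the top, centred 105 mm to either side of the middle along its y axis. Origin: centre of the underside, on the counter, z up. One plate, either one, has the cover over it, the other carries the saucepan.
- spot_left (a point): centre of the top face of the +y plate (83 mm above the counter): a bright flush steel disc of 24 mm diameter marks it. Hidden under the cover or the saucepan, whichever is on this plate.
- spot_right (a point): the same for the -y plate.
- cover: loose plain steel cover, right way up an inverted shallow tin: 160 mm diameter, 18 mm high, open below, walls 3 mm, about 0.25 kg. It lies loosely over one hotplate with its rim on the cooker's top. A black round knob on its axis, 28 mm diameter, runs from 26 to 52 mm above the rim (on an 18 mm neck below that). Origin: centre of the rim plane (underside), z up along the knob.
- mat: fixed round cork mat, 180 mm diameter, 10 mm thick, on the counter; its place changes with the stand's. Origin: centre of the underside.
- stand: fixed grey block 64 x 64 mm, 85 mm high, with an upright 23 mm hole right through in which the thermometer hangs. Origin: centre of the underside.
- probe: loose surface thermometer, about 0.18 kg. A white square handle 26 x 26 mm and 85 mm long, below it an 11 mm steel stem 45 mm long, and the spring foot. In the stand the underside of the handle rests on the block's top and the stem hangs in the hole, so draw it straight up by at least 75 mm. Origin: centre of the handle's underside; z up along the handle (top of handle at z = +85 mm), x and y square to the handle's sides. Upright = z vertical.
- probe_tip (a point): centre of the underside of the spring foot, a flat steel pad of 14 mm diameter on the thermometer's axis, 70 mm below the handle's underside when out; moves towards the handle as the foot is pushed in.
- probe_foot (a joint): how far the spring foot is pushed in: 0 = fully out, 0.018 m = bottomed. The spring begins at 0.75 N and gains 0.25 N per mm (3 N half way in, at 0.009 m).
- pan: loose small steel saucepan, about 140 mm diameter, 75 mm high, on the other hotplate, its black handle reaching 190 mm out from its centre towards its +x, 66 mm up. Origin: centre of the underside. To be left alone.
- jar: loose glass jar, 56 mm diameter, 100 mm high; origin under its centre. Bystander.
- mug: loose white mug, 76 mm diameter, 90 mm high, handle at its +y; origin under its centre. Bystander.
There are look-alikes about, which are no part of the job. There is more than one size of the mat; the one meant has the size given above.

How it is judged (in metres and radians):
On the way, in this order (a step that is already met when the one before it is completed fails the run):
1. the cover is lifted clear of its hotplate (contact force between the fingers and cover above 0.3 N and contact force between cover and cooker below 0.02 N and z of cover in the frame of cooker above 0.09 m), for 0.1 s.
2. the cover lies right way up on the cork mat, let go (horizontal distance between cover and mat below 0.045 m and z of cover in the frame of mat below 0.014 m and angle between cover's own z axis and vertical below 0.1 rad and contact force between cover and mat above 0.3 N and contact force between the fingers and cover below 0.05 N and linear speed of cover below 0.03 m/s), for 0.2 s.
3. the thermometer is drawn out of its stand (contact force between the fingers and probe above 0.3 N and z of probe in the frame of stand above 0.145 m), for 0.1 s.
At the end, for the whole second after the job is handed in: Thermometer still held, within 8 degrees of upright, touching only fingers and plate: foot within 12 mm of the uncovered plate's centre, pushed in 4 to 14.5 of 18 mm, 1.2 to 7 N. Cover let go, flat, right way up on the mat, centres within 45 mm; all at rest (all of step 2 and (distance between probe_tip and spot_left below 0.012 m or distance between probe_tip and spot_right below 0.012 m) and angle between probe's own z axis and vertical below 0.14 rad and value of joint probe_foot between 0.004 and 0.0145 m and contact force between probe and cooker between 1.2 and 7 N and contact force between the fingers and probe above 1 N and contact force between probe and stand below 0.05 N and contact force between probe and pan below 0.05 N and linear speed of probe below 0.03 m/s); the arm keeps its last pose, push and grip.
It fails at once if the saucepan, the jar or the mug is pushed more than 30 mm (distance of any of pan, jar, mug from where it was at the start of the episode above 0.03 m).
It fails at once if the saucepan, the jar or the mug is tipped over (angle between any of pan, jar, mug's own z axis and vertical above 0.5 rad).
It fails at once if the thermometer is pressed hard (over 15 N) on the cooker (contact force between probe and cooker above 15 N).
It fails at once if the cover is dropped (contact force between the fingers and cover below 0.02 N and linear speed of cover above 0.6 m/s).
It also fails if it takes over 67 s, if anything falls off the work surface, if the arm or the gripper's body presses on something with over 40 N, if the wrist force passes 120 N, or if a joint passes its speed limit or range.

ROBOT

A 7-joint arm with a two-finger parallel gripper is mounted at the origin on the work surface. World frame = base frame: x ahead of the robot, y to its left, z up, the work surface at z = 0. Lengths are in mm, angles in rad, forces in N, time in s.
With the tool pointing down it reaches from about 400 to 850 mm from the base axis. Payload 4.5 kg.
Tool frame: the origin (TCP) lies on the mounting face of the last link; the fingertips stand 166 mm ahead of it and the grasp point (between the pads) lies 147 mm ahead of it; z points along the fingers, x is the direction in which the jaws open and shut, and the axes are right-handed (so a half turn about z gives the same grasp; the last joint's range is limited). The gripper opens to 88 mm and grips with 3 to 60 N. Pads are 18 mm wide; open, the fingers measure 123 mm over their backs; the gripper's body (75 mm by 187 mm) begins 45 mm behind the grasp point.
Start: joints at [-1.268, 0.689, -0.195, 1.565, 0.157, 0.902, -0.215], TCP at [165.962, 602.573, 404.743] pointing down, gripper open.
Joint ranges: [-3.01, 3.01], [-0.46, 2.08], [-1.47, 1.51], [0.13, 2.56], [-1, 4.14], [0.04, 2.09], [-2.66, 2.66]. Speed limits (rad/s): [2.57, 2.57, 3.14, 3.14, 3.14, 3.14, 3.14].

INTERFACE

Orientations are given as [roll, pitch, yaw] about the fixed x, y, z axes, in that order (R = Rz(yaw) Ry(pitch) Rx(roll)).
In Python, from plant import arm gives the robot as it stands.
- The arm moves only by the tool drive_tool, never from a script. Its argument "targets" is text: rows parted by semicolons, each of 4 numbers parted by spaces: the shift along the tool's x, y, z in cm, then the turn about the tool's z in degrees. A call has exactly 5 rows; each row shifts and turns the commanded pose from where the row before left it, along the tool's axes as they then stand; what a row does not reach is not made up. A row lasts 1/8 s, in which the tool goes at most 62.5 mm and 10.7 degrees, less where a joint would pass 70% of its speed; a pose out of reach is approached as far as the arm can. A call is refused whole if a number of a shift passes 6.25 or a number of a turn 10.7, either way. A call with a gripper value outside its range is refused whole. "hand" is the finger opening in cm, from 0 to 8.81, set as the call begins (left out, the last holds). The fingers move at their own pace and stop on an object; "grip_force" is the grip in N (left out, the last holds). Time passes only in rows, so rows that do not move let the fingers close, or fill a call up. It gives the time, the measured TCP pose, the force and the opening at its end, in the units of the state.
- arm.get_state(): the state, without advancing time (a new reading comes with each control period).
- arm.capture(name): name is "scene" or "side" or "wrist"; returns the picture (480x640x3 uint8, blue, green, red); there is no depth.
- arm.get_calibration(name): a dict with "fx", "fy", "cx", "cy" (pixels), "view" (4x4, takes a point from world to camera coordinates). Camera axes: x right, y down, z forward; pixel columns grow to the right and rows downward; lengths in mm; the calibration is good to about 2 mm. A picture is of the moment at which its call begins: read the wrist's pose just before it. get_calibration takes no time and is no camera call; for the wrist camera it gives the pose at the moment of the call.
- arm.finish_job(): hands the job in, once; it reports no verdict.
Trained networks look in the newest picture that a camera, given by its name, has taken for a name from the list of things; names that differ only in an ending like _2 or _b are one class to them, and where a whole thing is asked for, a point or a joint stands for the part that bears it (a point fixed in the world has none). Each returns a list of dicts, best first, with "p" (0 to 1); they miss things now and then, are a little off and sometimes report something else, mostly with a low value. They report only what shows in the picture. A call takes as long as a camera call. They do not tell look-alikes from the thing itself.
- arm.look_for(camera, label): "extent" ([left, top, right, bottom] in pixels, round what is visible of it).
- arm.cut_out(camera, label): "mask" (480x640 bool, what is visible of it) and "extent" ([left, top, right, bottom] in pixels, round what is visible of it).
- arm.place_of(camera, label): "centre" ([column, row] in pixels: a listed point, or the origin of a listed thing).
The state is a dict: "clock": time; "joint_pos": joint angles; "joint_velocities": joint speeds; "tau": joint torques, N m; "ee_pos": TCP position; "orientation": TCP orientation; "ft_force": force on the tool from outside, world axes, zero at the start; "ft_torque": the same for the moment, N m; "grip_width": finger opening in mm.
Only numpy, scipy, OpenCV 4.12 (cv2) and the standard library are available. Lean on these libraries where they do the work, as an engineer would, in place of code of your own. Each camera call takes 0.05 s, during which the arm holds its last target.

## Working session

There is one attempt and no reset: what is moved stays moved. The work goes in short steps, Python scripts to look and compute and a tool call to move; the robot and the scene stay as the last step left them, time stands still between calls to the robot, and variables do not carry over. Pictures are saved under pics/ and viewed, and the job is handed in when it is done.

Besides the shell and the picture viewer there is one more tool, called by a JSON object that holds its "api" and its "payload", one argument or row to a line. drive_tool: Moves the arm, as the interface text tells. Its arguments: {"type":"object","properties":{"targets":{"type":"string"},"hand":{"type":"number"},"grip_force":{"type":"number"}},"required":["targets"]}

```bash
ls; mkdir -p pics; python3 - <<'E'
from plant import arm
import cv2
s=arm.get_state();print({k:s[k] for k in('clock','ee_pos','orientation','grip_width','ft_force')})
for n in('scene','side'):
    cv2.imwrite(f'pics/{n}0.png',arm.capture(n))
for c in ('scene','side'):
    k=arm.get_calibration(c);print(c,k['fx'],k['cx'],k['view'])
    for l in('cooker','cover','mat','stand','probe','pan','jar','mug'):
        print(c,l,[(round(d['p'],2),[round(x) for x in d['extent']]) for d in arm.look_for(c,l)][:4])
print(arm.get_state()['clock'])
E
```

```text
pics
{'clock': 0.0, 'ee_pos': array([165.91334993, 602.23668971, 403.92627509]), 'orientation': array([3.14144518e+00, 1.79961074e-03, 1.30209666e+00]), 'grip_width': 88.24739535227624, 'ft_force': array([0.35524313, 0.68253392, 0.07989824])}
scene 588.8111687906917 328.77789180019926 [[ 7.22796794e-01  6.90835791e-01 -1.76268098e-02 -2.84124281e+02]
 [ 3.65813484e-01 -4.04128690e-01 -8.38367758e-01 -8.58298756e+01]
 [-5.86297952e-01  5.99521403e-01 -5.44819969e-01  1.62046400e+03]
 [ 0.00000000e+00  0.00000000e+00  0.00000000e+00  1.00000000e+00]]
scene cooker [(0.66, [350, 185, 533, 316])]
scene cover [(0.94, [438, 187, 500, 230])]
scene mat [(0.97, [121, 285, 178, 324]), (0.63, [177, 364, 278, 447])]
scene stand [(0.77, [265, 274, 305, 327])]
scene probe []
scene pan [(0.71, [390, 201, 500, 263])]
scene jar [(0.98, [353, 326, 385, 388])]
scene mug [(0.58, [161, 291, 205, 349]), (0.39, [265, 274, 306, 325])]
side 436.12778203008514 317.7630674585662 [[ 7.44607118e-01 -6.67473447e-01  6.27987550e-03 -3.47914939e+02]
 [-4.48007038e-01 -5.06708993e-01 -7.36570221e-01  2.61574142e+02]
 [ 4.94823134e-01  5.45642001e-01 -6.76331925e-01  8.27753273e+02]
 [ 0.00000000e+00  0.00000000e+00  0.00000000e+00  1.00000000e+00]]
side cooker [(0.94, [213, 131, 380, 250])]
side cover [(0.78, [240, 137, 297, 176]), (0.74, [209, 132, 383, 252])]
side mat [(0.81, [308, 403, 392, 476]), (0.7, [447, 305, 538, 386])]
side stand [(0.96, [350, 268, 390, 323]), (0.38, [432, 216, 460, 265])]
side probe [(0.7, [368, 244, 384, 288]), (0.51, [212, 132, 381, 252])]
side pan [(0.82, [290, 141, 376, 203])]
side jar [(0.85, [430, 217, 461, 267])]
side mug [(0.9, [389, 345, 447, 414]), (0.32, [207, 131, 377, 251])]
0.9
```

View pics/scene0.png

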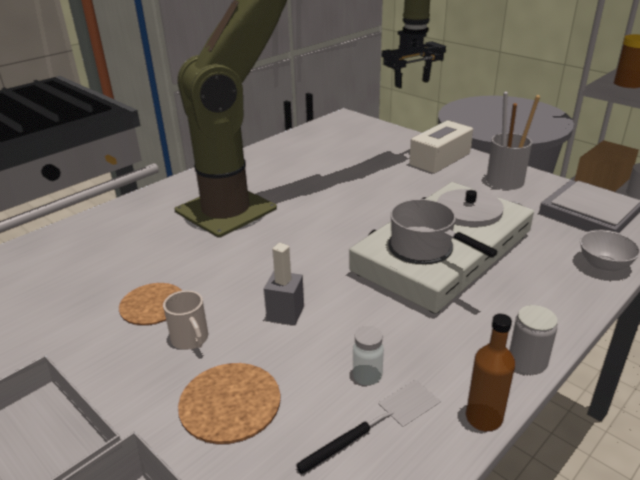

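View pics/side0.png

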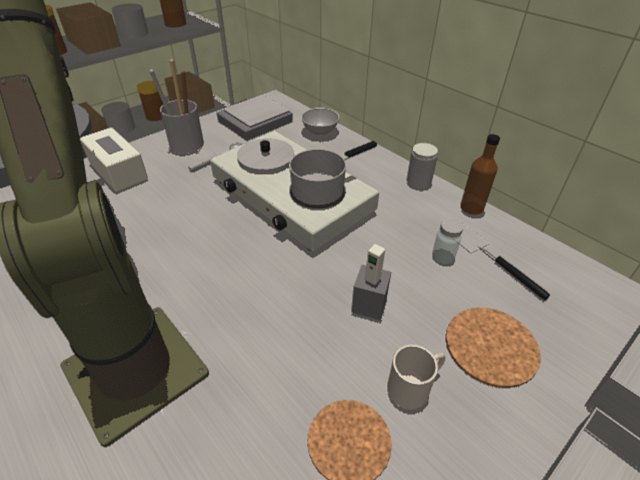

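```bash
cat > h.py <<'E'
from plant import arm
import cv2, numpy as np
def ray(c,px,K=None):
    k=K or arm.get_calibration(c); V=np.array(k['view']);R=V[:3,:3];t=V[:3,3]
    d=R.T@np.array([(px[0]-k['cx'])/k['fx'],(px[1]-k['cy'])/k['fy'],1]); return -R.T@t,d/np.linalg.norm(d)
def onz(c,px,z,K=None):
    o,d=ray(c,px,K); return o+d*(z-o[2])/d[2]
def tri(*obs):
    A=np.zeros((3,3));b=np.zeros(3);L=[]
    for c,px in obs:
        o,d=ray(c,px);P=np.eye(3)-np.outer(d,d);A+=P;b+=P@o;L.append((P,o))
    x=np.linalg.solve(A,b);return x,[np.linalg.norm(P@(x-o)) for P,o in L]
def proj(c,X,K=None):
    k=K or arm.get_calibration(c);V=np.array(k['view']);X=np.atleast_2d(X);p=X@V[:3,:3].T+V[:3,3]
    return np.c_[k['fx']*p[:,0]/p[:,2]+k['cx'],k['fy']*p[:,1]/p[:,2]+k['cy']]
E
python3 - <<'E'
from h import *
np.set_printoptions(precision=1,suppress=True)
for c in('scene','side'):
    arm.capture(c)
    for l in('cooker','cover','mat','stand','probe','pan','jar','mug','spot_left','probe_tip'):
        print(c,l,[(round(d['p'],2),np.array(d['centre'])) for d in arm.place_of(c,l)][:4])
    for d in arm.cut_out(c,'mat')[:3]:
        cn,_=cv2.findContours(d['mask'].astype(np.uint8),0,2);q=max(cn,key=cv2.contourArea)[:,0]
        P=np.array([onz(c,p,10)[:2] for p in q],np.float32);(cc,r)=cv2.minEnclosingCircle(P);print(' mat',d['p'],cc,r)
im={c:cv2.imread(f'pics/{c}0.png') for c in('scene','side')}
a=cv2.resize(im['scene'][170:330,250:550],None,fx=2.6,fy=2.6,interpolation=2);cv2.imwrite('pics/c1.png',a)
a=cv2.resize(im['side'][120:330,200:400],None,fx=2.8,fy=2.8,interpolation=2);cv2.imwrite('pics/c2.png',a)
E
```

```text
scene cooker [(0.88, array([444.1, 253.9]))]
scene cover [(0.68, array([467.6, 209.2]))]
scene mat [(0.83, array([228.8, 404.6])), (0.69, array([152.1, 305.4]))]
scene stand [(0.82, array([287.7, 316.6]))]
scene probe [(0.57, array([282.9, 277.5]))]
scene pan [(0.8, array([415.5, 243.8]))]
scene jar [(0.86, array([370. , 376.3]))]
scene mug [(0.9, array([187.5, 338.2])), (0.42, array([444.5, 254.3]))]
scene spot_left []
scene probe_tip []
 mat 0.92 (556.8308715820312, -423.48919677734375) 92.81486511230469
 mat 0.65 (219.53256225585938, -364.07965087890625) 75.93614196777344
side cooker [(0.71, array([296.3, 197.1])), (0.55, array([370.8, 279.4]))]
side cover [(0.96, array([267.5, 156.4]))]
side mat [(0.7, array([349.9, 443.5])), (0.68, array([488.5, 341.8]))]
side stand [(0.95, array([369. , 307.2]))]
side probe [(0.77, array([372.8, 275.4]))]
side pan [(0.78, array([320.4, 185.9]))]
side jar [(0.77, array([443.7, 256.1]))]
side mug [(0.72, array([407.5, 387.7]))]
side spot_left [(0.26, array([491.6, 345.4]))]
side probe_tip [(0.39, array([371.7, 278.7]))]
 mat 0.86 (208.3573760986328, -365.29852294921875) 70.24273681640625
 mat 0.71 (549.7832641601562, -424.5406799316406) 92.26873779296875
 mat 0.55 (566.5255737304688, 257.0125427246094) 272.6441955566406
```

View pics/c1.png

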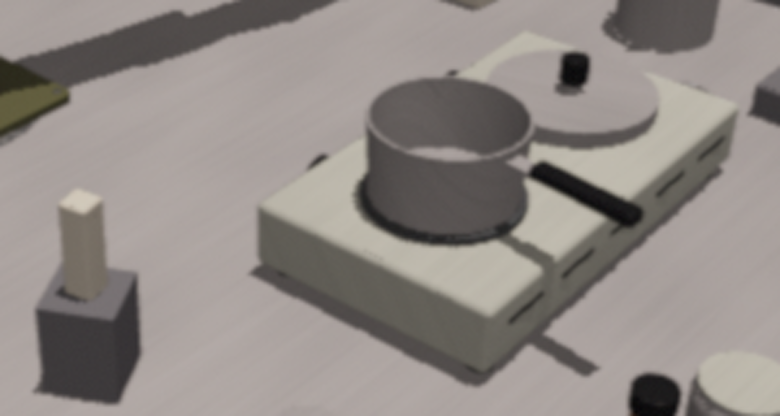

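View pics/c2.png

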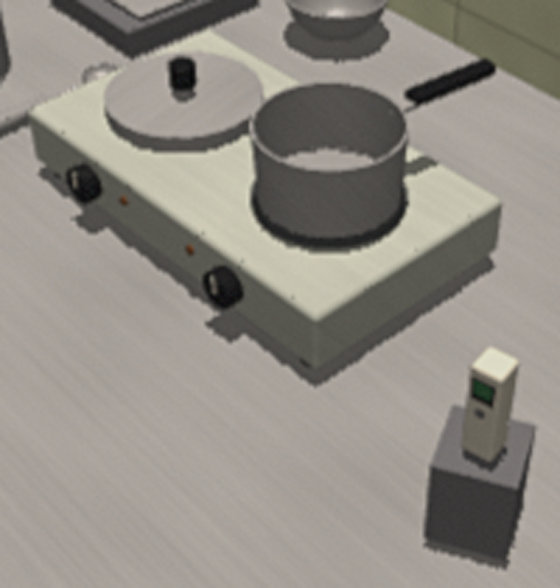

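```bash
python3 - <<'E'
from h import *
np.set_printoptions(precision=1,suppress=True)
print('knob',tri(('scene',(470.8,196.5)),('side',(265,146.4))))
print('htop',tri(('scene',(281.2,247.3)),('side',(376.4,247.5))))
print('probe o',tri(('scene',(282.9,277.5)),('side',(372.8,275.4))))
print('stand o',tri(('scene',(287.7,316.6)),('side',(369,307.2))))
print('pan',tri(('scene',(415.5,243.8)),('side',(320.4,185.9))))
print('jar',tri(('scene',(370,376.3)),('side',(443.7,256.1))))
print('mug',tri(('scene',(187.5,338.2)),('side',(407.5,387.7))))
C={}
for n,c,p in [('sn','scene',(438.5,292.3)),('sl','scene',(350.8,249.6)),('sr','scene',(533.5,210.8)),('dn','side',(312.9,235)),('dr','side',(378.2,193.2)),('dl','side',(211.8,161))]:
    C[n]=onz(c,p,75);print(n,C[n])
# stand top corners crop px
for x,y in [(47,309),(63,262),(138,272),(118,322)]: print('st scene',onz('scene',(250+x/2.6,170+y/2.6),85))
for x,y in [(432,463),(452,408),(534,430),(523,477)]: print('st side',onz('side',(200+x/2.8,120+y/2.8),85))
E
```

```text
knob (array([561.1, 324.4, 112.6]), [np.float64(0.09195983904445812), np.float64(0.09195983904443294)])
htop (array([ 449. , -187.6,  169.2]), [np.float64(1.544624607760498), np.float64(1.5446246077605021)])
probe o (array([ 447. , -188.6,   93.9]), [np.float64(0.11056648884374222), np.float64(0.11056648884374906)])
stand o (array([ 449.3, -187.1,  -10.7]), [np.float64(1.6673071168323699), np.float64(1.6673071168323301)])
pan (array([567.5, 100.1,  93. ]), [np.float64(4.927993741004504), np.float64(4.927993741004398)])
jar (array([ 693.6, -205.3,   -2.9]), [np.float64(1.5465863847870605), np.float64(1.5465863847870844)])
mug (array([ 358.2, -371.8,    0.4]), [np.float64(3.400909284890961), np.float64(3.400909284890864)])
sn [694.1   4.   75. ]
sl [462.6   0.1  75. ]
sr [679.2 425.5  75. ]
dn [449.1  -2.9  75. ]
dr [677.8   4.2  75. ]
dl [438.2 411.9  75. ]
st scene [ 443.9 -226.8   85. ]
st scene [ 407.  -177.2   85. ]
st scene [ 461.3 -146.1   85. ]
st scene [ 496. -201.   85.]
st side [ 406.1 -177.1   85. ]
st side [ 455.7 -149.3   85. ]
st side [ 484.9 -204.7   85. ]
st side [ 445.2 -229.1   85. ]
```

```bash
cat >> h.py <<'E'
from scipy.spatial.transform import Rotation as Ro
def plan(target,yaw=None):
    s=arm.get_state();R=Ro.from_euler('xyz',s['orientation']).as_matrix()
    d=R.T@(np.array(target)-s['ee_pos']);y=s['orientation'][2]
    print('t',round(s['clock'],2),'pos',np.round(s['ee_pos'],1),'rpy',np.round(s['orientation'],3),'F',np.round(s['ft_force'],1),'w',round(s['grip_width'],1))
    print('tool delta cm',np.round(d/10,2),'norm',round(np.linalg.norm(d)/10,2))
    if yaw is not None:
        e=np.degrees((yaw-y+np.pi/2)%np.pi-np.pi/2);print('turn about tool z (deg) =',round(-e,1))
E
python3 -c "
from h import *
plan([561,324,380])
k=arm.get_calibration('wrist');print(np.array(k['view'])[:3].round(2),k['fx'])"
```

```text
t 2.1 pos [166.  602.6 404.8] rpy [-3.142 -0.     1.302] F [ 0.2 -0.7  0.4] w 88.2
tool delta cm [-16.36  45.48   2.47] norm 48.4
[[ 2.7000e-01  9.6000e-01  0.0000e+00 -6.2548e+02]
 [ 9.2000e-01 -2.5000e-01  3.0000e-01 -4.0430e+01]
 [ 2.9000e-01 -8.0000e-02 -9.5000e-01  3.8968e+02]] 351.2635265943084
```

{"api": "drive_tool", "payload": {
  "targets": "-1.6 4.5 0.2 0; -1.6 4.5 0.2 0; -1.6 4.5 0.2 0; -1.6 4.5 0.2 0; -1.6 4.5 0.2 0",
  "hand": 8.8,
  "grip_force": 30
}}

```text
clock: 2.72
ee_pos: [362.9, 464.8, 394.8]
orientation: [3.141, -0.001, 1.302]
ft_force: [-0.4, 0.5, -0.2]
grip_width: 88.3
```

{"api": "drive_tool", "payload": {
  "targets": "-1.6 4.5 0.2 0; -1.6 4.5 0.2 0; -1.6 4.5 0.2 0; -1.6 4.5 0.2 0; 0 0 0 0"
}}

```text
clock: 3.35
ee_pos: [522.1, 351.9, 386.3]
orientation: [3.138, 0.002, 1.294]
ft_force: [0.1, 0.6, 0.0]
grip_width: 88.4
```

```bash
python3 -c "
from h import *
plan([561,324,380])
cv2.imwrite('pics/w1.png',arm.capture('wrist'))
print(proj('wrist',[[561,324,127],[561,324,75],[561,324,93]]))
print(arm.place_of('wrist','cover'))"
```

```text
t 3.35 pos [522.1 351.9 386.3] rpy [3.138e+00 2.000e-03 1.294e+00] F [0.1 0.6 0. ] w 88.4
tool delta cm [-1.62  4.5   0.64] norm 4.83
[[297.16718815 304.37853196]
 [301.06027471 277.02954931]
 [299.85966139 285.46387313]]
[{'centre': [306.6, 269.7], 'p': 0.64}]
```

View pics/w1.png

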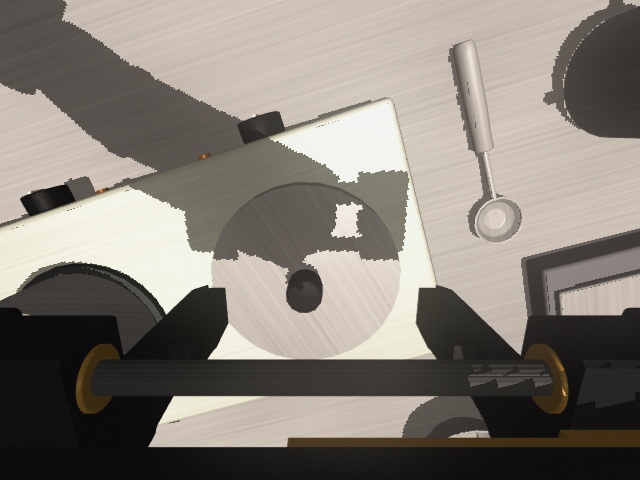

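```bash
python3 -c "
from h import *
print(onz('wrist',(304,294),127),onz('wrist',(304.5,291),114))
im=cv2.imread('pics/w1.png');cv2.imwrite('pics/w1c.png',cv2.resize(im[240:330,250:370],None,fx=6,fy=6,interpolation=2))
print(arm.cut_out('wrist','cover')[0]['extent'])
# cover rim circle points, top edge z=93
print([onz('wrist',p,93).round(1) for p in [(211,270),(401,270),(305,182),(305,359)]])
"
```

```text
[552.40929295 333.53204389 127.        ] [555.91998907 332.26930885 114.        ]
[210.9, 180.2, 400.5, 360.4]
[array([525.2, 259.7,  93. ]), array([567.3, 412.9,  93. ]), array([475.6, 355.9,  93. ]), array([629.6, 311.3,  93. ])]
```

View pics/w1c.png

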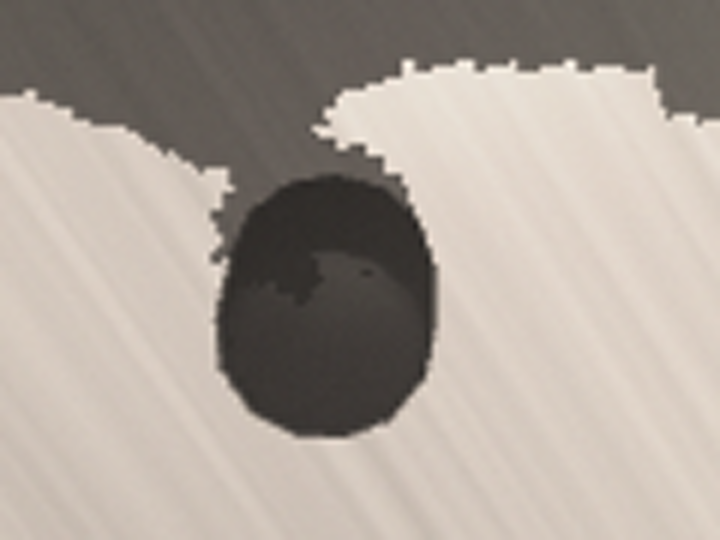

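```bash
python3 -c "
from h import *
plan([556,330,380])
print(arm.get_state()['joint_velocities'].round(3))
k=arm.get_calibration('wrist');V=np.array(k['view']);print('cam',-V[:3,:3].T@V[:3,3])
cv2.imwrite('pics/w2.png',arm.capture('wrist'))
for c in('scene','side'):
  cv2.imwrite(f'pics/{c}2.png',arm.capture(c))
  print(c,[(d['p'],d['centre']) for d in arm.place_of(c,'cover')])
im=cv2.imread('pics/w2.png');cv2.imwrite('pics/w2c.png',cv2.resize(im[240:330,250:370],None,fx=6,fy=6,interpolation=2))
a,b=[cv2.resize(cv2.imread(f'pics/{c}2.png')[y:y+70,x:x+90],None,fx=4.4,fy=6,interpolation=2) for c,x,y in(('scene',420,165),('side',220,120))]
cv2.imwrite('pics/k2.png',np.hstack([a,b]))
"
```

```text
t 3.5 pos [517.3 357.1 386.7] rpy [-3.140e+00 -1.000e-03  1.303e+00] F [-0.6  1.1  0.1] w 87.6
tool delta cm [-1.59  4.45  0.67] norm 4.77
[-0.02  -0.004 -0.012  0.005  0.003  0.     0.001]
cam [443.10680185 377.92305049 366.2058233 ]
scene [(0.78, [467.8, 210.3])]
side [(0.79, [266.1, 161.1]), (0.69, [368.0, 310.2])]
```

View pics/w2c.png

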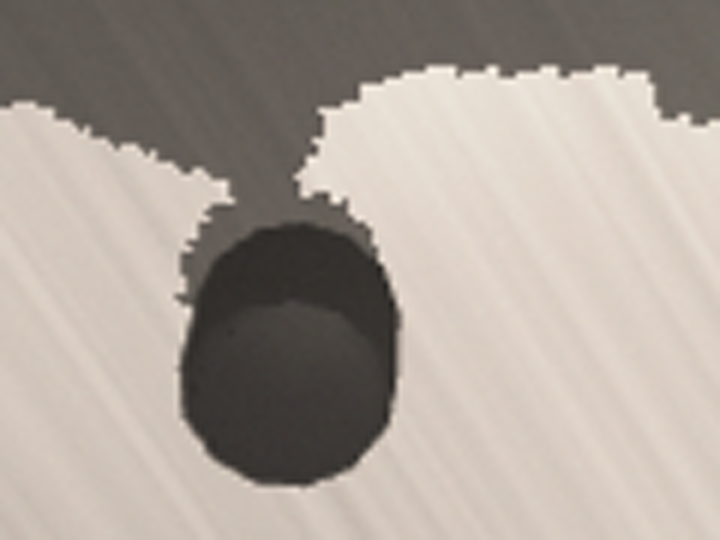

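View pics/k2.png

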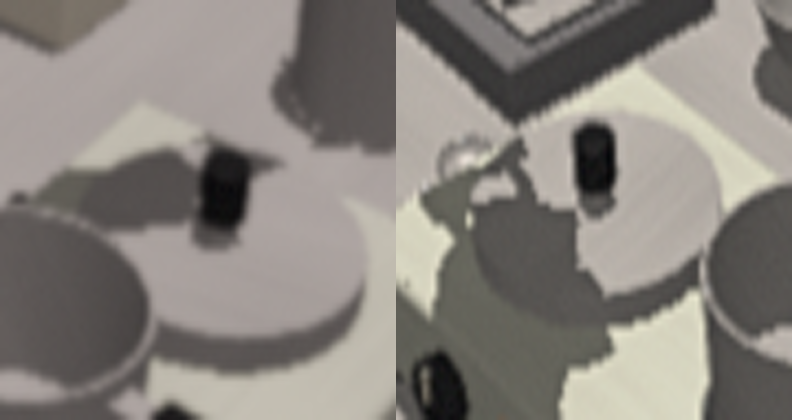

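```bash
python3 -c "
from h import *
print(onz('wrist',(298.2,305.5),127))
for z in (300,): plan([561,324.5,z])
"
```

```text
[559.89301659 327.7277359  127.        ]
t 3.75 pos [517.3 357.2 386.9] rpy [-3.141 -0.     1.304] F [-0.4  0.6 -0.4] w 87.8
tool delta cm [-2.01  5.08  8.69] norm 10.26
```

{"api": "drive_tool", "payload": {
  "targets": "-0.6 1.6 2 0; -0.6 1.7 2 0; -0.6 1.7 2 0; 0 0 1.5 0; 0 0 0 0"
}}

```text
clock: 4.38
ee_pos: [560.9, 325.4, 309.8]
orientation: [-3.139, 0.002, 1.302]
ft_force: [-0.3, -0.1, -0.2]
grip_width: 87.9
```

{"api": "drive_tool", "payload": {
  "targets": "0 0 0 0;0 0 0 0; 0 0 0 0; 0 0 0 0; 0 0 0 0"
}}

```text
clock: 5.0
ee_pos: [561.6, 325.6, 311.9]
orientation: [3.141, -0.0, 1.302]
ft_force: [-0.2, -0.3, 0.2]
grip_width: 88.2
```

```bash
python3 -c "
from h import *
plan([560.5,326,266])
cv2.imwrite('pics/w3.png',arm.capture('wrist'))
print(proj('wrist',[[560.5,326,127]]))
"
```

```text
t 5.0 pos [561.6 325.6 311.9] rpy [ 3.141 -0.     1.302] F [-0.2 -0.3  0.2] w 88.2
tool delta cm [ 0.01 -0.12  4.59] norm 4.59
[[320.92024701 286.73394375]]
```

View pics/w3.png

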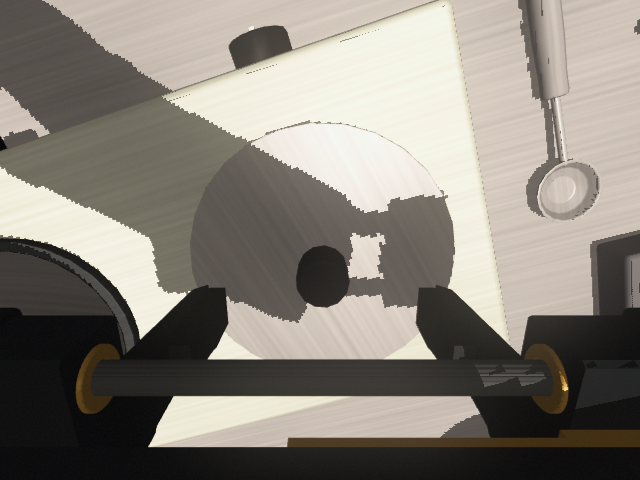

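Knob at pixel (323,280), midway between the fingers. The cover is on the +y plate. Descend and grip.

{"api": "drive_tool", "payload": {
  "targets": "0 0 1.5 0; 0 0 1.5 0; 0 0 1 0; 0 0 0.5 0; 0 0 0 0"
}}

```text
clock: 5.68
ee_pos: [561.5, 325.6, 266.2]
orientation: [-3.141, 0.0, 1.302]
ft_force: [0.8, 0.0, -0.4]
grip_width: 88.0
```

{"api": "drive_tool", "payload": {
  "targets": "0 0 0 0;0 0 0 0; 0 0 0 0; 0 0 0 0; 0 0 0 0",
  "hand": 0,
  "grip_force": 35
}}

```text
clock: 6.3
ee_pos: [561.6, 325.6, 266.8]
orientation: [3.141, -0.0, 1.302]
ft_force: [-0.6, 0.7, -0.4]
grip_width: 40.2
```

{"api": "drive_tool", "payload": {
  "targets": "0 0 0 0;0 0 0 0; 0 0 0 0; 0 0 0 0; 0 0 0 0"
}}

```text
clock: 6.92
ee_pos: [561.6, 325.6, 266.7]
orientation: [-3.142, -0.0, 1.302]
ft_force: [-0.6, 1.1, 0.7]
grip_width: 27.2
```

Gripped (27 mm). Lift.

{"api": "drive_tool", "payload": {
  "targets": "0 0 -1 0;0 0 -2 0; 0 0 -3 0; 0 0 -4 0; 0 0 -4 0"
}}

```text
clock: 7.55
ee_pos: [561.4, 325.4, 409.3]
orientation: [3.141, -0.001, 1.302]
ft_force: [-0.3, -0.6, -3.3]
grip_width: 27.1
```

```bash
python3 -c "
from h import *
plan([552,-424,410])
cv2.imwrite('pics/s4.png',arm.capture('side'))
cv2.imwrite('pics/w4.png',arm.capture('wrist'))
"
```

```text
t 7.55 pos [561.4 325.4 409.3] rpy [ 3.141e+00 -1.000e-03  1.302e+00] F [-0.3 -0.6 -3.3] w 27.1
tool delta cm [-72.5   18.99  -0.11] norm 74.94
```

View pics/s4.png

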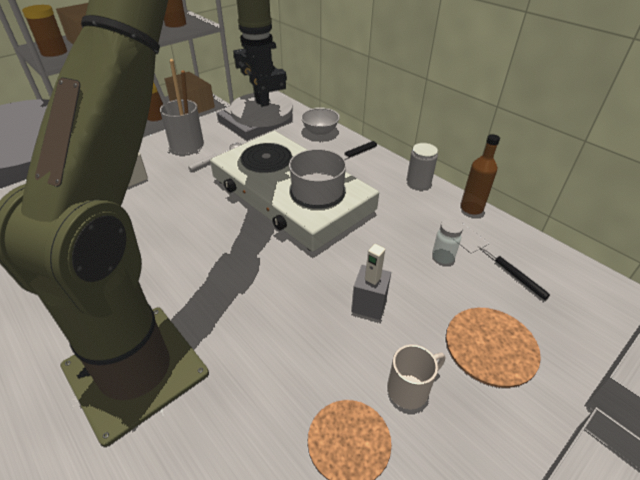

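View pics/w4.png

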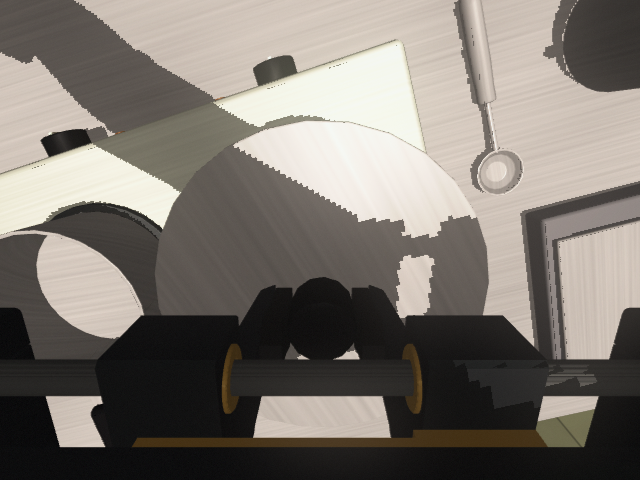

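{"api": "drive_tool", "payload": {
  "targets": "-2.5 0.65 0 0;-4 1.05 0 0; -4.5 1.2 0 0; -4.5 1.2 0 0; -4.5 1.2 0 0"
}}

```text
clock: 8.28
ee_pos: [559.0, 117.0, 406.4]
orientation: [-3.141, 0.001, 1.302]
ft_force: [0.1, -1.0, -2.8]
grip_width: 27.2
```

{"api": "drive_tool", "payload": {
  "targets": "-4.5 1.2 0 0;-4.5 1.2 0 0;-4.5 1.2 0 0; -4.5 1.2 0 0; -4.5 1.2 0 0"
}}

```text
clock: 8.9
ee_pos: [557.1, -115.7, 406.4]
orientation: [-3.141, 0.0, 1.302]
ft_force: [0.9, 0.8, -2.9]
grip_width: 27.3
```

{"api": "drive_tool", "payload": {
  "targets": "-4.5 1.2 0 0;-4.5 1.2 0 0;-4.5 1.2 0 0; -4.5 1.2 0 0; -4 1 0 0"
}}

```text
clock: 9.52
ee_pos: [554.4, -343.5, 406.1]
orientation: [-3.14, 0.0, 1.301]
ft_force: [0.2, 0.1, -2.0]
grip_width: 26.8
```

```bash
python3 -c "
from h import *
plan([552,-424,410])
"
```

```text
t 9.53 pos [ 554.4 -343.5  406.1] rpy [-3.14   0.     1.301] F [ 0.2  0.1 -2. ] w 26.8
tool delta cm [-7.82  1.91 -0.39] norm 8.06
```

{"api": "drive_tool", "payload": {
  "targets": "-3.5 0.9 0 0;-2.8 0.7 1 0;-1.2 0.3 3 0; 0 0 4 0; 0 0 3.5 0"
}}

```text
clock: 10.15
ee_pos: [552.7, -419.0, 289.6]
orientation: [-3.14, -0.001, 1.302]
ft_force: [-0.1, 0.5, -2.4]
grip_width: 27.1
```

{"api": "drive_tool", "payload": {
  "targets": "0 0 2.5 0;0 0 1.5 0;0 0 0 0; 0 0 0 0; 0 0 0 0"
}}

```text
clock: 10.78
ee_pos: [554.0, -419.3, 253.0]
orientation: [3.139, 0.001, 1.302]
ft_force: [0.6, 0.0, -2.9]
grip_width: 27.0
```

```bash
python3 -c "
from h import *
plan([552,-424,202])
cv2.imwrite('pics/s5.png',arm.capture('side'))
cv2.imwrite('pics/sc5.png',arm.capture('scene'))
"
```

```text
t 10.78 pos [ 554.  -419.3  253. ] rpy [3.139e+00 1.000e-03 1.302e+00] F [ 0.6  0.  -2.9] w 27.0
tool delta cm [-0.5  -0.08  5.1 ] norm 5.13
```

View pics/s5.png

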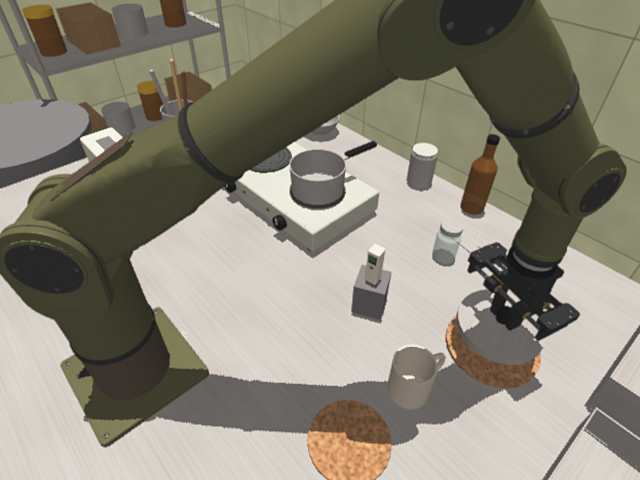

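View pics/sc5.png

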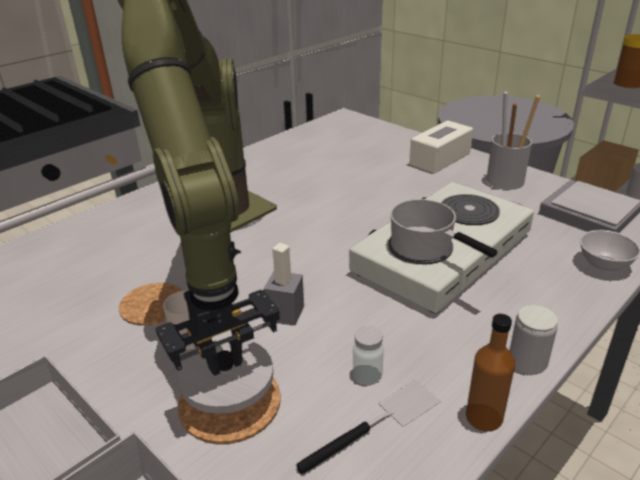

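Cover hovers over the large mat (side (500,330), scene (228,385)). Lower gently.

{"api": "drive_tool", "payload": {
  "targets": "-0.5 0 1.5 0;0 0 1.5 0;0 0 1 0; 0 0 0.3 0; 0 0 0 0"
}}

```text
clock: 11.5
ee_pos: [552.4, -423.7, 208.4]
orientation: [-3.141, -0.0, 1.302]
ft_force: [0.1, -0.5, -2.3]
grip_width: 27.3
```

{"api": "drive_tool", "payload": {
  "targets": "0 0 0.3 0;0 0 0.2 0;0 0 0.2 0; 0 0 0 0; 0 0 0 0"
}}

```text
clock: 12.12
ee_pos: [552.3, -423.9, 201.8]
orientation: [3.141, -0.0, 1.302]
ft_force: [0.4, 0.3, -2.0]
grip_width: 26.5
```

{"api": "drive_tool", "payload": {
  "targets": "0 0 0.1 0;0 0 0.1 0;0 0 0 0; 0 0 0 0; 0 0 0 0"
}}

```text
clock: 12.75
ee_pos: [552.4, -423.8, 201.7]
orientation: [3.141, 0.0, 1.302]
ft_force: [-4.1, 3.9, 9.9]
grip_width: 27.0
```

{"api": "drive_tool", "payload": {
  "targets": "0 0 -0.1 0;0 0 0 0;0 0 0 0; 0 0 0 0; 0 0 0 0",
  "hand": 8.8
}}

```text
clock: 13.38
ee_pos: [552.3, -423.8, 200.5]
orientation: [-3.141, -0.0, 1.302]
ft_force: [0.0, -0.2, 0.0]
grip_width: 74.8
```

{"api": "drive_tool", "payload": {
  "targets": "0 0 0 0;0 0 0 0;0 0 0 0; 0 0 0 0; 0 0 0 0"
}}

```text
clock: 14.0
ee_pos: [552.3, -423.8, 200.7]
orientation: [-3.142, -0.0, 1.302]
ft_force: [0.4, 0.0, 0.5]
grip_width: 87.8
```

{"api": "drive_tool", "payload": {
  "targets": "0 0 -1 0;0 0 -3 0;0 0 -5 0; 0 0 -6 0; 0 0 -6 0"
}}

```text
clock: 14.62
ee_pos: [552.0, -423.7, 413.4]
orientation: [3.141, 0.0, 1.302]
ft_force: [-0.0, -0.2, -0.2]
grip_width: 87.9
```

```bash
python3 -c "
from h import *
cv2.imwrite('pics/s6.png',arm.capture('side'))
cv2.imwrite('pics/sc6.png',arm.capture('scene'))
plan([449,-188,420],np.radians(30))
a=cv2.imread('pics/s6.png')[230:430,340:600];b=cv2.imread('pics/sc6.png')[230:430,120:380]
cv2.imwrite('pics/m6.png',cv2.resize(np.hstack([a,b]),None,fx=1.5,fy=1.5))
"
```

```text
t 14.72 pos [ 554.  -424.6  419.8] rpy [3.126 0.004 1.301] F [1.1 0.5 0.6] w 87.8
tool delta cm [ 20.01 -16.42  -0.35] norm 25.89
turn about tool z (deg) = 44.6
```

View pics/m6.png

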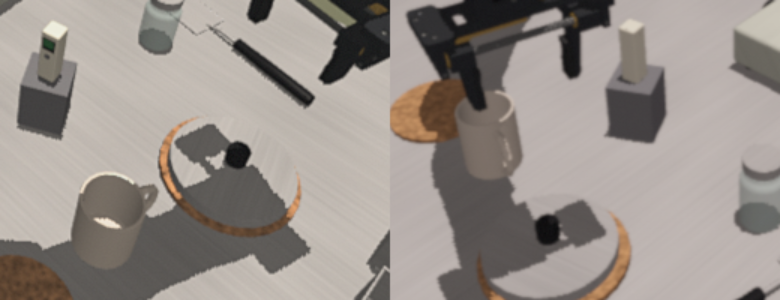

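```bash
python3 -c "
from h import *
print(arm.get_state()['joint_pos'].round(2))
plan([449,-188,400],np.radians(30))"
```

```text
[ 0.74  0.79 -0.32  1.3   0.26  1.08  1.69]
t 14.72 pos [ 554.  -424.6  419.8] rpy [3.126 0.004 1.301] F [1.1 0.5 0.6] w 87.8
tool delta cm [ 20.02 -16.45   1.65] norm 25.96
turn about tool z (deg) = 44.6
```

{"api": "drive_tool", "payload": {
  "targets": "4 -3.3 0 0;4 -3.3 0 0;4 -3.3 0 0; 4 -3.3 0 0; 4 -3.3 0 0"
}}

```text
clock: 15.35
ee_pos: [445.4, -185.7, 411.1]
orientation: [3.141, -0.0, 1.302]
ft_force: [0.4, 0.1, 1.0]
grip_width: 88.2
```

```bash
python3 -c "
from h import *
print(arm.get_state()['joint_pos'].round(2))
plan([449,-188,400],np.radians(30))"
```

```text
[ 0.52  0.51 -0.33  1.97  0.25  0.7   1.34]
t 15.35 pos [ 445.4 -185.7  411.1] rpy [ 3.141 -0.     1.302] F [0.4 0.1 1. ] w 88.2
tool delta cm [-0.13  0.41  1.11] norm 1.19
turn about tool z (deg) = 44.6
```

{"api": "drive_tool", "payload": {
  "targets": "0 0 0 -9;0 0 0 -9;0 0 0 -9; 0 0 0 -9; 0 0 0 -9"
}}

```text
clock: 15.98
ee_pos: [446.2, -187.2, 411.0]
orientation: [3.141, 0.001, 2.093]
ft_force: [0.4, 0.3, 0.9]
grip_width: 87.8
```

{"api": "drive_tool", "payload": {
  "targets": "0 0 0 0;0 0 0 0;0 0 0 0; 0 0 0 0; 0 0 0 0"
}}

```text
clock: 16.6
ee_pos: [446.3, -187.2, 410.7]
orientation: [-3.142, -0.0, 2.087]
ft_force: [0.2, -0.8, -0.7]
grip_width: 88.2
```

```bash
python3 -c "
from h import *
print(arm.get_state()['joint_pos'].round(2))
plan([449,-188,400],np.radians(30))
cv2.imwrite('pics/w7.png',arm.capture('wrist'))
print(proj('wrist',[[449,-188,170],[449,-188,85]]))
"
```

```text
[ 0.67  0.54 -0.56  1.96  0.41  0.75  1.95]
t 16.6 pos [ 446.3 -187.2  410.7] rpy [-3.142 -0.     2.087] F [ 0.2 -0.8 -0.7] w 88.2
tool delta cm [-0.21  0.19  1.07] norm 1.11
turn about tool z (deg) = 89.6
[[317.95170789 255.00163493]
 [318.90926227 223.06999109]]
```

View pics/w7.png

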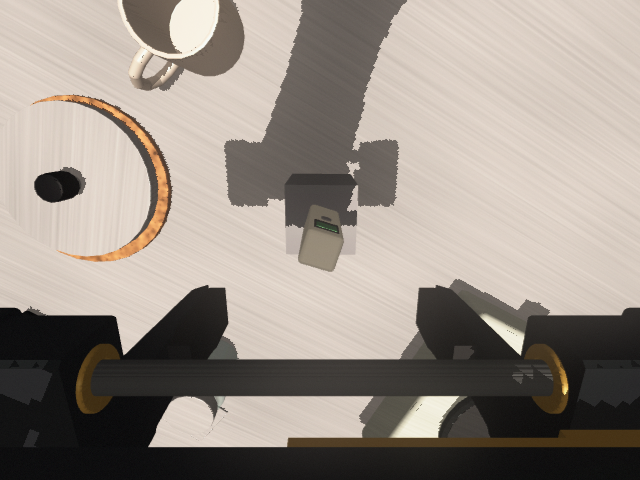

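```bash
python3 -c "
from h import *
im=cv2.imread('pics/w7.png');cv2.imwrite('pics/w7c.png',cv2.resize(im[165:285,270:370],None,fx=5,fy=5,interpolation=2))"
```

```text
(no output)
```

View pics/w7c.png

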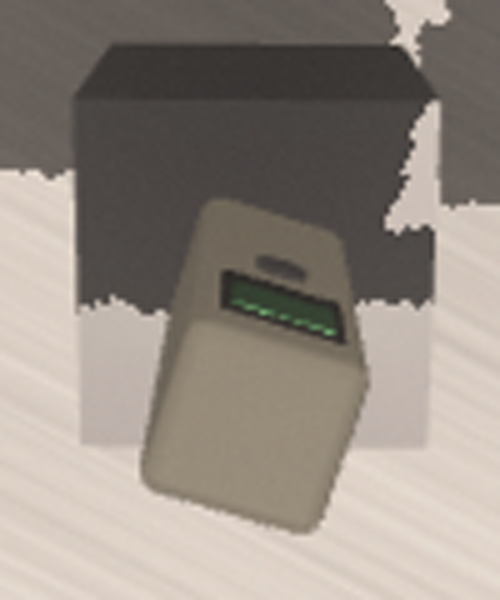

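```bash
python3 -c "
from h import *
P=np.array([onz('wrist',(270+x/5,165+y/5),170) for x,y in [(192,322),(366,380),(315,535),(142,485)]])
print(P.round(1),P.mean(0));
for i in range(4):
  d=P[(i+1)%4]-P[i];print(np.linalg.norm(d),np.degrees(np.arctan2(d[1],d[0]))%90)
S=np.array([onz('wrist',(270+x/5,165+y/5),85) for x,y in [(75,98),(438,98),(428,447),(80,445)]]);print(S.round(1),S.mean(0))
c=P.mean(0);plan([c[0],c[1],300],np.arctan2(P[1,1]-P[0,1],P[1,0]-P[0,0]))
"
```

```text
[[ 436.7 -202.1  170. ]
 [ 432.3 -178.4  170. ]
 [ 454.6 -173.2  170. ]
 [ 459.8 -196.9  170. ]] [ 445.84617562 -187.64035698  170.        ]
24.086570444991 10.443038605979595
22.86199430807188 13.102274089204824
24.30485788174309 12.336251558894162
23.655810389167446 12.51599662543211
[[ 433.6 -230.5   85. ]
 [ 402.5 -175.7   85. ]
 [ 458.2 -144.    85. ]
 [ 489.5 -199.9   85. ]] [ 445.95673956 -187.52607219   85.        ]
t 16.65 pos [ 446.3 -187.2  410.7] rpy [3.142 0.    2.087] F [0.7 0.1 0.2] w 87.9
tool delta cm [-0.02 -0.07 11.07] norm 11.07
turn about tool z (deg) = 19.1
```

{"api": "drive_tool", "payload": {
  "targets": "0 0 0 8.6;0 0 0 8.7;0 0 3 0; 0 0 2 0; 0 0 1 0"
}}

```text
clock: 17.27
ee_pos: [446.1, -187.1, 349.8]
orientation: [-3.14, -0.001, 1.786]
ft_force: [-0.5, 0.1, 0.5]
grip_width: 88.1
```

{"api": "drive_tool", "payload": {
  "targets": "0 0 0 0;0 0 0 0;0 0 0 0; 0 0 0 0; 0 0 0 0"
}}

```text
clock: 17.9
ee_pos: [446.3, -187.3, 350.9]
orientation: [3.141, 0.0, 1.785]
ft_force: [0.1, 0.3, -0.2]
grip_width: 87.7
```

```bash
python3 -c "
from h import *
plan([446,-187.6,280],np.radians(102.3))
cv2.imwrite('pics/w8.png',arm.capture('wrist'))
"
```

```text
t 17.9 pos [ 446.3 -187.3  350.9] rpy [3.141 0.    1.785] F [ 0.1  0.3 -0.2] w 87.7
tool delta cm [-0.02 -0.04  7.09] norm 7.09
turn about tool z (deg) = -0.0
```

View pics/w8.png

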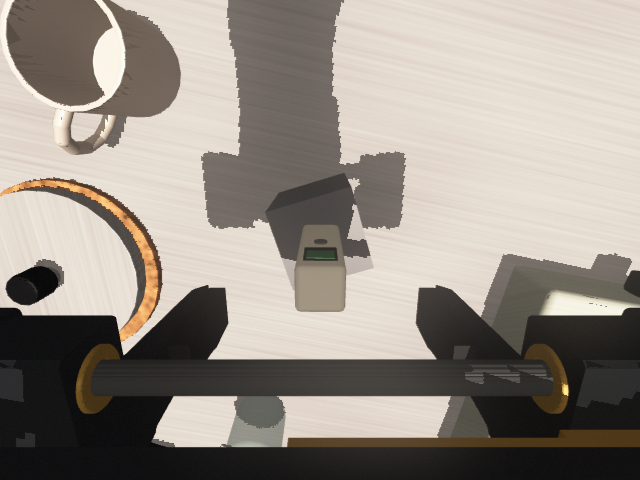

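Handle now square to the jaws, top face at (320,286), centred between the fingers. Descend and grip.

{"api": "drive_tool", "payload": {
  "targets": "0 0 2 0;0 0 2 0;0 0 2 0; 0 0 1 0; 0 0 0 0"
}}

```text
clock: 18.58
ee_pos: [446.3, -187.1, 280.3]
orientation: [-3.141, -0.001, 1.786]
ft_force: [-0.2, -0.2, 0.1]
grip_width: 87.9
```

{"api": "drive_tool", "payload": {
  "targets": "0 0 0 0;0 0 0 0;0 0 0 0; 0 0 0 0; 0 0 0 0",
  "hand": 0,
  "grip_force": 35
}}

```text
clock: 19.2
ee_pos: [446.3, -187.2, 280.8]
orientation: [3.141, -0.0, 1.785]
ft_force: [0.3, -0.1, -0.0]
grip_width: 39.8
```

{"api": "drive_tool", "payload": {
  "targets": "0 0 0 0;0 0 0 0;0 0 0 0; 0 0 0 0; 0 0 0 0"
}}

```text
clock: 19.82
ee_pos: [446.3, -187.3, 280.7]
orientation: [3.142, -0.0, 1.785]
ft_force: [0.7, -0.4, -0.1]
grip_width: 25.7
```

{"api": "drive_tool", "payload": {
  "targets": "0 0 -1 0;0 0 -2 0;0 0 -3 0; 0 0 -3 0; 0 0 -3 0"
}}

```text
clock: 20.45
ee_pos: [445.8, -187.0, 402.1]
orientation: [-3.141, -0.0, 1.786]
ft_force: [-0.5, -0.2, -2.1]
grip_width: 25.9
```

```bash
python3 -c "
from h import *
cv2.imwrite('pics/s9.png',arm.capture('side'));cv2.imwrite('pics/sc9.png',arm.capture('scene'))
print(arm.get_state()['joint_pos'].round(2))
plan([560,326,500],np.radians(102.3))
a=cv2.imread('pics/s9.png');b=cv2.imread('pics/sc9.png')
cv2.imwrite('pics/m9.png',cv2.resize(np.hstack([a[130:430,280:530],b[80:380,180:430]]),None,fx=1.6,fy=1.6))
cv2.imwrite('pics/p9.png',np.hstack([cv2.resize(a[120:200,220:320],None,fx=4,fy=4,interpolation=2),cv2.resize(b[175:255,420:520],None,fx=4,fy=4,interpolation=2)]))
"
```

```text
[ 0.61  0.54 -0.48  1.97  0.37  0.71  1.69]
t 20.55 pos [ 446.9 -187.1  403.5] rpy [3.136e+00 3.000e-03 1.785e+00] F [ 0.  -0.4 -2. ] w 25.7
tool delta cm [47.7  22.02 -9.66] norm 53.42
turn about tool z (deg) = -0.0
```

View pics/m9.png

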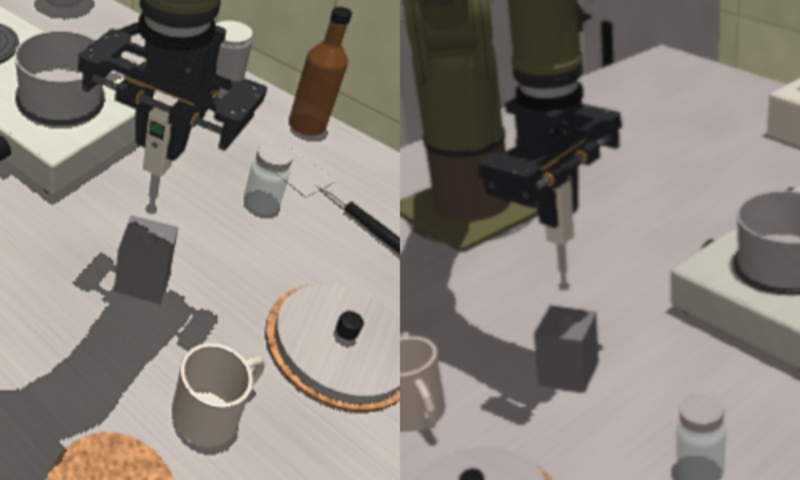

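View pics/p9.png

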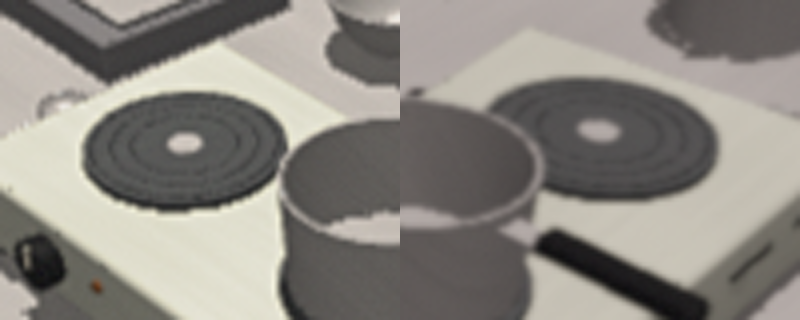

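```bash
python3 -c "
from h import *
x,e=tri(('side',(266.2,155.8)),('scene',(469.8,207.5)));print(x,e)
print(onz('side',(266.2,155.8),83),onz('scene',(469.8,207.5),83))
plan([x[0],x[1],470])"
```

```text
[562.19872988 324.29233358  82.15617574] [np.float64(0.397555072327863), np.float64(0.3975550723280094)]
[561.12967165 322.54532655  83.        ] [562.68123984 323.70508114  83.        ]
t 20.55 pos [ 446.9 -187.1  403.5] rpy [3.136e+00 3.000e-03 1.785e+00] F [ 0.  -0.4 -2. ] w 25.7
tool delta cm [47.5  22.18 -6.66] norm 52.85
```

{"api": "drive_tool", "payload": {
  "targets": "0 0 -3 0;0 0 -3 0;0 0 -1.5 0; 0 0 0 0; 0 0 0 0"
}}

```text
clock: 21.18
ee_pos: [445.8, -187.2, 474.5]
orientation: [-3.139, -0.001, 1.786]
ft_force: [0.1, 0.0, -1.3]
grip_width: 25.4
```

```bash
python3 -c "
from h import *
plan([559,326,470])"
```

```text
t 21.18 pos [ 445.8 -187.2  474.5] rpy [-3.139e+00 -1.000e-03  1.786e+00] F [ 0.1  0.  -1.3] w 25.4
tool delta cm [47.73 22.    0.46] norm 52.56
```

{"api": "drive_tool", "payload": {
  "targets": "2.5 1.1 0 0;4 1.8 0 0;4.3 2 0 0;4.3 2 0 0;4.3 2 0 0"
}}

```text
clock: 21.8
ee_pos: [491.8, 22.6, 474.4]
orientation: [-3.139, -0.0, 1.786]
ft_force: [0.3, -0.1, -2.2]
grip_width: 26.0
```

{"api": "drive_tool", "payload": {
  "targets": "4.3 2 0 0;4.3 2 0 0;4.3 2 0 0;4.3 2 0 0;4.3 2 0 0"
}}

```text
clock: 22.42
ee_pos: [543.9, 253.9, 474.0]
orientation: [-3.139, 0.001, 1.786]
ft_force: [0.5, -0.4, -1.2]
grip_width: 25.7
```

{"api": "drive_tool", "payload": {
  "targets": "3.5 1.7 0 0;2.5 1.2 0 0;0 0 0 0;0 0 0 0;0 0 0 0"
}}

```text
clock: 23.05
ee_pos: [559.6, 316.0, 475.3]
orientation: [-3.141, 0.001, 1.784]
ft_force: [0.3, 0.3, -2.4]
grip_width: 25.8
```

```bash
python3 -c "
from h import *
plan([561.5,324,375])"
```

```text
t 23.05 pos [559.6 316.  475.3] rpy [-3.141e+00  1.000e-03  1.784e+00] F [ 0.3  0.3 -2.4] w 25.8
tool delta cm [ 0.76  0.36 10.03] norm 10.07
```

{"api": "drive_tool", "payload": {
  "targets": "0.8 0.4 2 0;0 0 3 0;0 0 3 0;0 0 2 0;0 0 0 0"
}}

```text
clock: 23.68
ee_pos: [561.0, 325.5, 372.9]
orientation: [-3.137, 0.002, 1.786]
ft_force: [-1.1, 0.0, -1.4]
grip_width: 25.8
```

{"api": "drive_tool", "payload": {
  "targets": "0 0 0 0;0 0 0 0;0 0 0 0;0 0 0 0;0 0 0 0"
}}

```text
clock: 24.3
ee_pos: [561.6, 326.1, 375.9]
orientation: [3.141, -0.0, 1.785]
ft_force: [-0.3, -0.1, -2.1]
grip_width: 26.3
```

```bash
python3 -c "
from h import *
plan([561.5,324,340])
I={}
for c in('side','scene','wrist'):
  I[c]=arm.capture(c);cv2.imwrite(f'pics/{c}10.png',I[c])
  print(c,[(d['p'],d['centre']) for d in arm.place_of(c,'probe_tip')],[(d['p'],d['centre']) for d in arm.place_of(c,'spot_left')])
cv2.imwrite('pics/p10.png',np.hstack([cv2.resize(I['side'][80:180,220:320],None,fx=4,fy=4,interpolation=2),cv2.resize(I['scene'][130:230,420:520],None,fx=4,fy=4,interpolation=2)]))
"
```

```text
t 24.3 pos [561.6 326.1 375.9] rpy [ 3.141 -0.     1.785] F [-0.3 -0.1 -2.1] w 26.3
tool delta cm [-0.21 -0.06  3.59] norm 3.6
side [(0.38, [268.5, 147.9])] [(0.94, [263.6, 155.1])]
scene [(0.64, [369.9, 376.4]), (0.56, [469.7, 195.4])] [(0.55, [468.3, 207.5])]
wrist [(0.66, [323.9, 242.8])] [(0.84, [323.2, 230.6])]
```

View pics/p10.png

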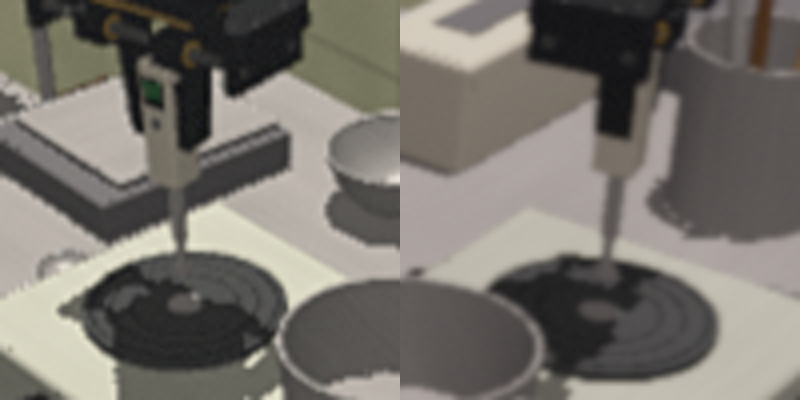

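View pics/wrist10.png

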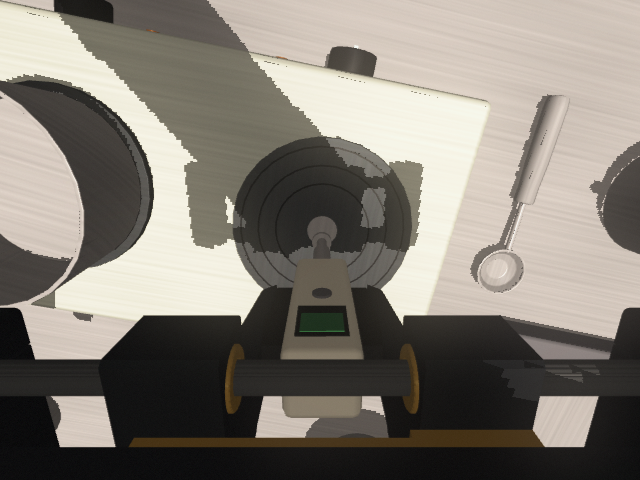

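```bash
python3 -c "
from h import *
p=np.array([[561.6,326,110.2],[561.6,326,180],[561.9,324.2,83]])
for c,o in(('side',(220,80)),('scene',(420,130))): print(c,(proj(c,p)-np.array(o))*4+np.array([0 if c=='side' else 400,0]))
print(proj('wrist',p))
I=cv2.imread('pics/wrist10.png');cv2.imwrite('pics/w10c.png',cv2.resize(I[190:280,270:370],None,fx=6,fy=6,interpolation=2))
print(onz('wrist',(323.2,230.6),83))"
```

```text
side [[179.44743348 267.35117357]
 [171.5072813  176.29136463]
 [184.26088599 301.8361993 ]]
scene [[604.80053161 268.98718036]
 [618.31553404 165.0053408 ]
 [598.54005912 309.27446776]]
[[320.82007639 241.25522049]
 [320.53373326 279.86122718]
 [318.62943126 231.03395525]]
[560.76322434 327.71499155  83.        ]
```

View pics/w10c.png

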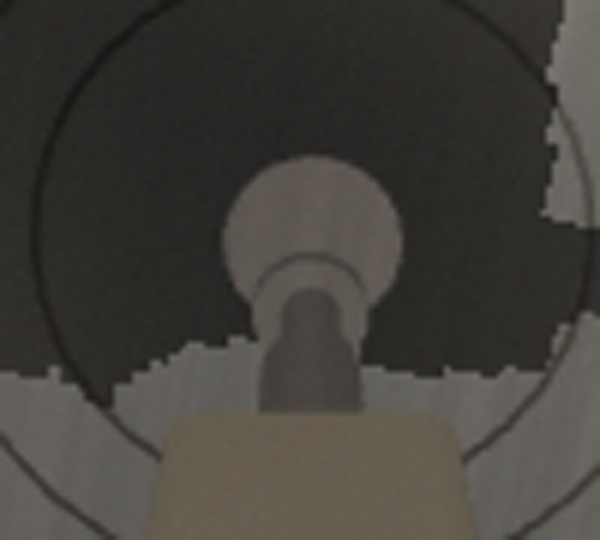

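{"api": "drive_tool", "payload": {
  "targets": "0 0 1 0;0 0 0.8 0;0 0 0.5 0;0 0 0 0;0 0 0 0"
}}

```text
clock: 25.38
ee_pos: [561.7, 326.2, 352.9]
orientation: [3.141, -0.0, 1.786]
ft_force: [0.4, 0.7, -0.8]
grip_width: 26.0
```

{"api": "drive_tool", "payload": {
  "targets": "0 0 0.2 0;0 0 0.3 0;0 0 0.2 0;0 0 0 0;0 0 0 0"
}}

```text
clock: 26.0
ee_pos: [561.7, 326.2, 346.0]
orientation: [3.141, -0.0, 1.785]
ft_force: [-0.9, 0.9, -0.9]
grip_width: 25.6
```

{"api": "drive_tool", "payload": {
  "targets": "0 0 0 0;0 0 0 0;0 0 0 0;0 0 0 0;0 0 0 0"
}}

```text
clock: 26.62
ee_pos: [561.7, 326.2, 345.8]
orientation: [3.141, -0.0, 1.786]
ft_force: [0.4, -0.8, 0.1]
grip_width: 25.7
```

{"api": "drive_tool", "payload": {
  "targets": "0 0 0.2 0;0 0 0.2 0;0 0 0.2 0;0 0 0 0;0 0 0 0"
}}

```text
clock: 27.25
ee_pos: [561.6, 326.2, 339.8]
orientation: [3.141, -0.0, 1.785]
ft_force: [0.3, 0.5, 1.4]
grip_width: 25.8
```

```bash
python3 -c "
from h import *
I={};F=[]
for c in('side','scene','wrist'):
  I[c]=arm.capture(c);cv2.imwrite(f'pics/{c}11.png',I[c])
  F.append(arm.get_state()['ft_force'])
for i in range(10):
  arm.capture('wrist');F.append(arm.get_state()['ft_force'])
print(np.mean(F,0),np.std(F,0))
plan([561.5,324,340])
p=np.array([[561.6,326,144]])
for c in I: print(c,proj(c,p))
cv2.imwrite('pics/p11.png',np.hstack([cv2.resize(I['side'][80:180,220:320],None,fx=4,fy=4,interpolation=2),cv2.resize(I['scene'][130:230,420:520],None,fx=4,fy=4,interpolation=2)]))
cv2.imwrite('pics/w11c.png',cv2.resize(I['wrist'][180:290,260:380],None,fx=6,fy=5,interpolation=2))
"
```

```text
[0.89765749 0.41849947 1.21424309] [0.5449965  0.51054756 0.52592147]
t 27.9 pos [561.6 326.2 339.8] rpy [ 3.141 -0.     1.786] F [1.1 0.  0.7] w 25.9
tool delta cm [-0.21 -0.06 -0.02] norm 0.22
side [[263.92035363 136.04036284]]
scene [[472.81347312 184.83406456]]
wrist [[320.42085352 279.63513816]]
```

View pics/p11.png

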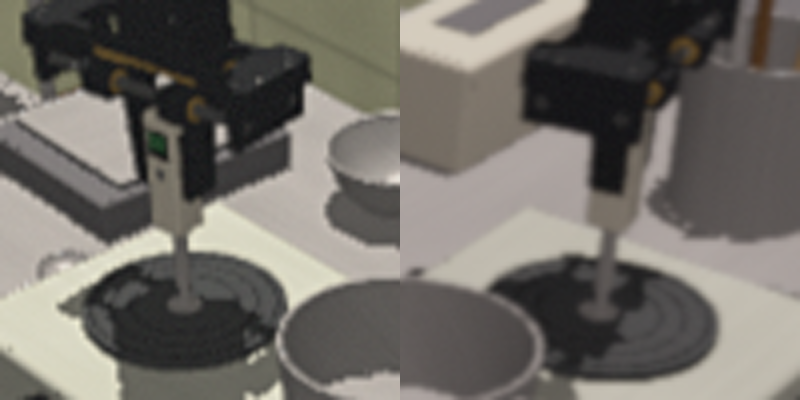

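View pics/w11c.png

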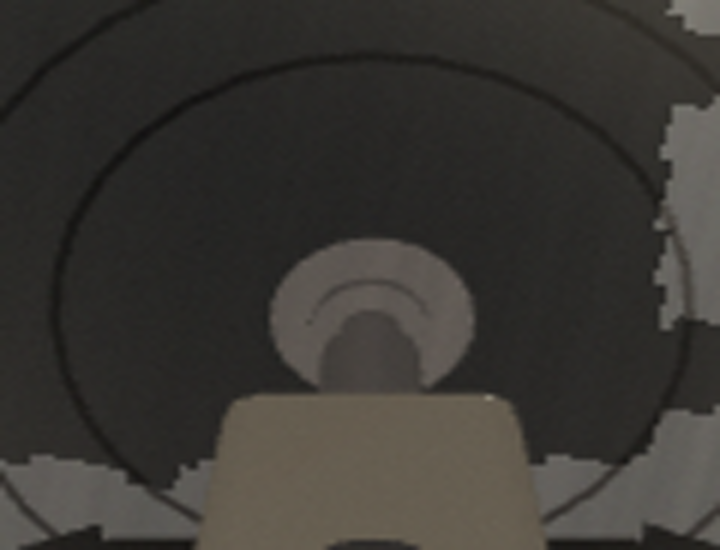

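View pics/scene11.png

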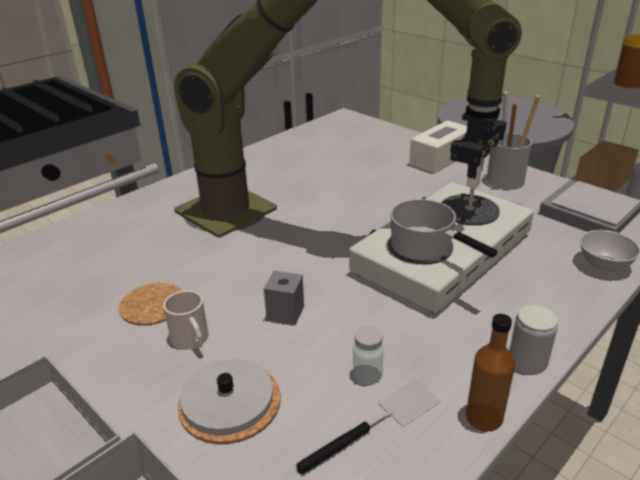

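```bash
python3 -c "
from plant import arm
print(arm.finish_job());s=arm.get_state();print(s['clock'],s['ee_pos'],s['ft_force'])"
```

```text
the job is handed in; nothing more can be done
None
the job is handed in; nothing more can be done
```

I put the steel cover down right way up on the 180 mm cork mat and let it go. I then drew the thermometer out of its stand and pressed its foot on the bright disc of the uncovered +y plate. I handed the job in with it still gripped there, at about 28 s.

**Last checks**
- **Foot position:** the foot looked concentric with the disc in the wrist picture. The position estimates for the plate centre differed by up to about 4 mm, and I placed the foot between them.
- **Foot travel:** the tool height puts the foot about 9 mm in.
- **Force:** the mean vertical force rose from about -2 N to +1.2 N, so the press is about 3 N, as the spring gives at half travel. Single readings scattered by about 0.5 N.
- **Upright and held:** the tool was vertical to within 0.001 rad and the grip opening was 25.9 mm on the 26 mm handle.
- **Cover:** it lies flat on the mat with its centre near the mat's. While setting it down I pressed up to about 10 N before opening the fingers.
- **Bystanders:** the saucepan, jar and mug showed no visible movement in the last scene picture.

**Disagreement along the way:** my first wrist picture was taken before the arm had settled and put the knob about 12 mm off. A second picture, with the arm still, agreed with the other cameras to about 4 mm.

No check failed. The hand-in gave no verdict, and the state could not be read after it.

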